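Pack the power-supply spares kit

ROBOT

A 7-joint arm with a two-finger parallel gripper is mounted at the origin on the work surface. World frame = base frame: x ahead of the robot, y to its left, z up, the work surface at z = 0. Lengths are in m, angles in rad, forces in N, time in s.
With the tool pointing down it reaches from about 0.425 to 0.825 m from the base axis. Payload 3.6 kg.
Tool frame: the origin (TCP) lies midway between the tips of the shut fingers; the grasp point (between the pads) lies env.hold_point_z behind it (env.hold_point_z is the distance from the TCP to the grasp point, in m); z points along the fingers, y is the line along which they close (so a half turn about z gives the same grasp; the last joint's range is limited). The gripper opens to 85 mm and grips with 20 to 120 N. Pads are 22 mm wide; open, the fingers measure 114 mm over their backs; the gripper's body (76 mm by 85 mm) begins 54 mm behind the grasp point. The pads swing forward as they close: fully open they stand 13 mm farther back than shut.
Start: joints at [-1.155, 0.615, -0.013, 1.423, 0.008, 1.103, -0.04], TCP at [0.278, 0.587, 0.231] pointing down, gripper open.
Joint ranges: [-3.12, 3.12], [-0.3, 2.06], [-1.34, 1.32], [0.26, 2.42], [-1.36, 4.5], [0.01, 1.98], [-2.84, 2.84]. Speed limits (rad/s): [2.79, 2.79, 3.14, 3.14, 3.14, 3.14, 3.14].

INTERFACE

Orientations are given as a unit quaternion [x, y, z, w].
In Python, from rig import env gives the robot as it stands. The module is installed in compiled form; this text tells all that it offers.
- The arm moves only by the tool arm_command, never from a script. Its arguments are lists of equal length, an entry for each row: "gripper": the finger opening in cm, from 0 to 8.54; "dp": the shift along the tool's x, y, z in cm, a list of three; "roll": the turn about the tool's z in degrees. In form: {"gripper": [gripper, ...], "dp": [[dx, dy, dz], ...], "roll": [roll, ...]}. A call has 1 to 12 rows; each row shifts and turns the commanded pose from where the row before left it, along the tool's axes as they then stand; what a row does not reach is not made up. A row lasts 1/12 s, in which the tool goes at most 41.7 mm and 7.16 degrees, less where a joint would pass 70% of its speed; a pose out of reach is approached as far as the arm can. A call with a gripper value outside its range is refused whole. The fingers move at their own pace and stop on an object; "force" is the grip in N (left out, the last holds). Time passes only in rows, so rows that do not move let the fingers close. It gives the time, the measured TCP pose, the force, the opening and the grip force at its end, in the units of the state.
- env.get_obs(): the state, without advancing time (a new reading comes with each control period).
- env.camera(name): name is "scene" or "side" or "wrist"; returns a dict with "color" (400x640x3 uint8, red, green, blue), "range_z" (400x640 float32, m along the optical axis (not along the pixel's ray), 0 where there is no reading), "mtx" (3x3 intrinsics, pixels), "extrinsics" (4x4, takes a point from camera to world coordinates); the wrist camera has in their place "mount" (4x4, takes a point from camera to tool coordinates, whose origin is the TCP and whose axes are the flange's). Camera axes: x right, y up, looking along -z (the intrinsics and any distortion apply to the point x, -y, -z); pixel columns grow to the right and rows downward; lengths in m; the calibration is good to about 2 mm. A picture is of the moment at which its call begins: read the wrist's pose just before it.
- env.job_done(): hands the job in; it is judged then, once.
The state is a dict: "time": time; "q": joint angles; "qd": joint speeds; "tau": joint torques, N m; "position": TCP position; "orientation": TCP orientation; "contact_force": force on the tool from outside, world axes, zero at the start; "moment": the same for the moment, N m; "gripper_width": opening from 0.0 (shut) to 1.0 (fully open); "finger_force": force on a finger pad.
Only numpy, scipy, OpenCV 4.12 (cv2) and the standard library are available. Lean on these libraries where they do the work, as an engineer would, in place of code of your own. Each camera call takes 0.05 s, during which the arm holds its last target. There are 200 camera calls.

TASK

Pack the orange spares tray: put the four tested parts with a green sticker - the capacitor, the relay, the fan and the rectifier on its heatsink - each right side up and right down into the recess cut for its own shape, setting them down rather than dropping them. Leave the capacitor and the fan with a red (faulty) sticker standing where they are.

Things in the scene. Friction and masses are not known exactly. Their poses are not given: they have to be found in the camera images.
- capacitor: Good capacitor: dark blue upright cylinder, diameter 50 mm, can 62 mm high, with two small metal screw terminals on top (70 mm over all), GREEN round sticker on its black top. Stands on the table. Origin: centre of its underside, z up. About 0.19 kg.
- relay: Good plug-in relay: upright block 36 x 36 mm, 54 mm high, black base and clear cover with a copper coil inside, GREEN round sticker in the middle of its top. Stands on the table. Origin: centre of its underside, z up, x and y square to its sides. About 0.09 kg.
- fan: Good cooling fan: black square frame 60 x 60 mm, 38 mm high, lying flat with the blades facing up, GREEN round sticker on its hub. Origin: centre of its underside, z up, x and y square to its sides. About 0.13 kg.
- rectifier: Good rectifier: silver finned aluminium heatsink 80 mm long (along its x) x 46 mm wide (along its y) x 32 mm high, with a black block 29 x 29 mm and 10 mm high bolted on the middle of its top (42 mm over all), GREEN round sticker on the block. The long sides are flat and can be gripped across the 46 mm. Origin: centre of its underside, z up. About 0.22 kg.
- capacitor_red: Faulty capacitor, same as the good one but with a RED sticker on top; to be left alone. Diameter 50 mm, 70 mm high. Origin: centre of its underside.
- fan_red: Faulty fan, same as the good one but with a RED sticker on its hub; to be left alone. 60 x 60 x 38 mm high. Origin: centre of its underside.
- inlay_capacitor: Dark grey plate 117 x 117 x 15 mm, one of four that lie two by two in the fixed orange tray (254 mm square, rim 24 mm above the table) in changing order. ROUND recess in its middle, diameter 66 mm, 12 mm deep, yellow floor: for the capacitor. Origin: centre of the plate's underside, 4 mm above the table, z up; recess floor 3 mm above the origin, plate top 15 mm above it.
- inlay_relay: Plate like the other inlays (117 x 117 x 15 mm), with the SMALL SQUARE recess 52 x 52 mm, 12 mm deep, yellow floor, in its middle, sides along x and y: for the relay. Origin: centre of the plate's underside, 4 mm above the table, z up; recess floor 3 mm above the origin, plate top 15 mm above it.
- inlay_fan: Plate like the other inlays (117 x 117 x 15 mm), with the LARGE SQUARE recess 76 x 76 mm, 12 mm deep, yellow floor, in its middle, sides along x and y: for the fan. Origin: centre of the plate's underside, 4 mm above the table, z up; recess floor 3 mm above the origin, plate top 15 mm above it.
- inlay_rectifier: Plate like the other inlays (117 x 117 x 15 mm), with the LONG recess 96 mm (along x) x 62 mm (along y), 12 mm deep, yellow floor, in its middle: for the rectifier. Origin: centre of the plate's underside, 4 mm above the table, z up; recess floor 3 mm above the origin, plate top 15 mm above it.
Mind the look-alikes: they are no part of the job. What is shaped like the inlay_fan but blue is not meant.

How it is judged:
At the end, for the whole second after the job is handed in: Each of the four green-sticker parts stands upright (within 0.12 rad) in its own inlay, its underside less than 5 mm above the recess floor and its centre within 13 mm of the inlay's centre, and at rest; the two red-sticker parts are within 20 mm of where they began and upright (horizontal distance between capacitor and inlay_capacitor below 0.013 m and z of capacitor in the frame of inlay_capacitor below 0.008 m and angle between each of capacitor, relay, fan, rectifier, capacitor_red, fan_red's own z axis and vertical below 0.12 rad and linear speed of each of capacitor, relay, fan, rectifier below 0.02 m/s and horizontal distance between relay and inlay_relay below 0.013 m and z of relay in the frame of inlay_relay below 0.008 m and horizontal distance between fan and inlay_fan below 0.013 m and z of fan in the frame of inlay_fan below 0.008 m and horizontal distance between rectifier and inlay_rectifier below 0.013 m and z of rectifier in the frame of inlay_rectifier below 0.008 m and distance of each of capacitor_red, fan_red from where it was at the start of the episode below 0.02 m); the robot touches nothing.
It fails at once if a red-sticker part is pushed, lifted or tipped (over 20 mm or 0.3 rad) (distance of any of capacitor_red, fan_red from where it was at the start of the episode above 0.02 m or angle between any of capacitor_red, fan_red's own z axis and vertical above 0.3 rad).
It fails at once if a green-sticker part is dropped: it moves faster than 0.7 m/s out of the fingers (a fall of about 25 mm) ((contact force between the fingers and capacitor below 0.05 N and linear speed of capacitor above 0.7 m/s) or (contact force between the fingers and relay below 0.05 N and linear speed of relay above 0.7 m/s) or (contact force between the fingers and fan below 0.05 N and linear speed of fan above 0.7 m/s) or (contact force between the fingers and rectifier below 0.05 N and linear speed of rectifier above 0.7 m/s)).
It also fails if it takes over 109 s, if anything falls off the work surface, if the arm or the gripper's body presses on something with over 40 N, if the wrist force passes 120 N, or if a joint passes its speed limit or range.

## Working session

There is one attempt and no reset: what is moved stays moved. The work goes in short steps, Python scripts to look and compute and a tool call to move; the robot and the scene stay as the last step left them, time stands still between calls to the robot, and variables do not carry over. Pictures are saved under pics/ and viewed, at most 14 in all, crops included, and the job is handed in when it is done.

Besides the shell and the picture viewer there is one more tool, called after "Call:" as name(argument=value, ...), one argument or row to a line, values as JSON. arm_command: Moves the arm, as the interface text tells. Its arguments: {"type":"object","properties":{"gripper":{"type":"array","items":{"type":"number"}},"dp":{"type":"array","items":{"type":"array","items":{"type":"number"}}},"roll":{"type":"array","items":{"type":"number"}},"force":{"type":"number"}},"required":["gripper","dp","roll"]}

```bash
mkdir -p pics
cat > h.py <<'E'
from rig import env
import numpy as np, cv2
def shot(n):
    o=env.get_obs(); c=env.camera(n); return o,c
def cloud(c,o=None):
    z=c["range_z"]; K=np.array(c["mtx"]); h,w=z.shape
    u,v=np.meshgrid(np.arange(w),np.arange(h))
    P=np.stack([(u-K[0,2])/K[0,0]*z,-(v-K[1,2])/K[1,1]*z,-z,np.ones_like(z)],-1)
    if "extrinsics" in c: T=np.array(c["extrinsics"])
    else:
        from scipy.spatial.transform import Rotation as R
        T=np.eye(4);T[:3,:3]=R.from_quat(o["orientation"]).as_matrix();T[:3,3]=o["position"];T=T@np.array(c["mount"])
    return (P@T.T)[...,:3]
def save(c,f): cv2.imwrite("pics/"+f,c["color"][...,::-1])
E
python3 - <<'E'
from h import *
print(env.get_obs(),env.hold_point_z)
for n in("scene","side","wrist"):
    o,c=shot(n); save(c,n+"0.png"); np.savez(n+"0.npz",P=cloud(c,o),C=c["color"],z=c["range_z"])
    print(n,[k for k in c],np.array(c.get("extrinsics",c.get("mount"))).round(3).tolist(),np.array(c["mtx"]).tolist())
E
```

```text
{'time': 0.0, 'q': array([-1.15450642,  0.61593804, -0.01259831,  1.42493893,  0.00810154,
        1.10341052, -0.04041208]), 'qd': array([-0.00061111, -0.0002262 ,  0.00083496,  0.00091973, -0.00109709,
       -0.00029021, -0.00190374]), 'tau': array([ 4.23895981e-04, -4.69215488e+01,  2.59198621e-01, -1.71030450e+01,
        9.91635636e-03,  9.72379523e-03, -8.28238939e-06]), 'position': array([0.27816477, 0.58660214, 0.23011274]), 'orientation': array([ 2.19570707e-01,  9.75595693e-01, -1.29542036e-03, -2.65107608e-04]), 'contact_force': array([0.10670811, 0.18314288, 0.26908205]), 'moment': array([ 0.01868349, -0.0392934 , -0.03093486]), 'finger_force': 0.0, 'gripper_width': 0.9977579885354456} 0.0187
scene ['color', 'range_z', 'mtx', 'extrinsics'] [[-0.517, -0.481, 0.708, 1.374], [0.856, -0.289, 0.429, 0.535], [-0.002, 0.828, 0.561, 0.751], [0.0, 0.0, 0.0, 1.0]] [[468.6205460345427, 0.0, 323.13565907193794], [0.0, 468.6205460345427, 189.2725519618239], [0.0, 0.0, 1.0]]
side ['color', 'range_z', 'mtx', 'extrinsics'] [[0.727, 0.545, -0.418, -0.048], [-0.687, 0.566, -0.456, -0.528], [-0.012, 0.618, 0.786, 0.942], [0.0, 0.0, 0.0, 1.0]] [[369.4197552128678, 0.0, 319.1671228982195], [0.0, 369.4197552128678, 200.03646378057232], [0.0, 0.0, 1.0]]
wrist ['color', 'range_z', 'mtx', 'mount'] [[-0.0, 0.961, 0.275, 0.069], [1.0, 0.0, 0.001, 0.001], [0.001, 0.275, -0.961, -0.143], [0.0, 0.0, 0.0, 1.0]] [[343.3233791108776, 0.0, 318.26715905222005], [0.0, 343.3233791108776, 191.9789218366702], [0.0, 0.0, 1.0]]
```

View pics/scene0.png

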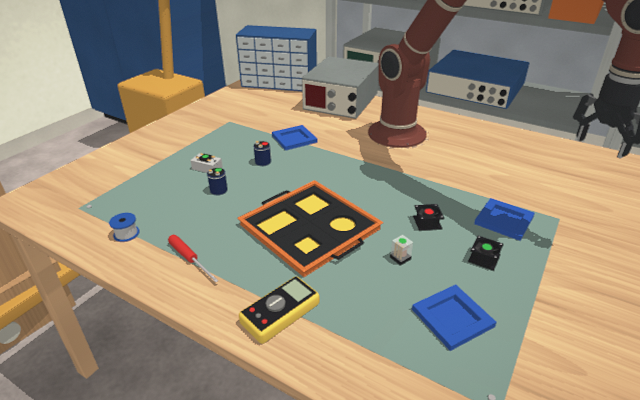

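View pics/side0.png

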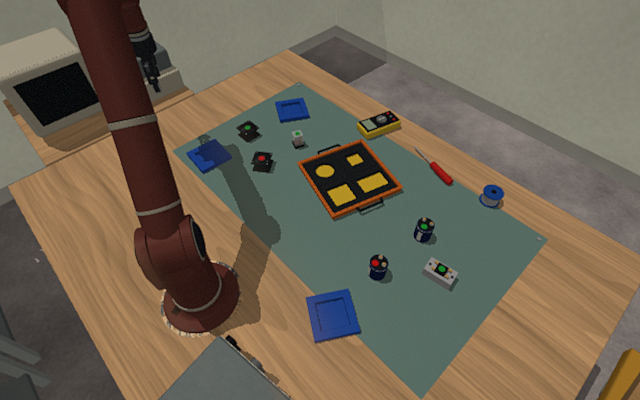

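Scene picture: the green capacitor is at (218,178) and the red one at (262,150). The rectifier is at (206,160) and the relay at (402,245). The green fan is at (487,248) and the red fan at (429,215). Tray recesses are round (343,224), small square (307,245), large square (312,204) and long (277,224). The blue look-alike trays are at (295,137), (505,217) and (454,316).

Run:
```python
from h import *
S=np.load("scene0.npz");D=np.load("side0.npz")
px={"cap":((218,174),(424,228)),"capR":((262,146),(378,264)),"rect":((206,157),(441,270)),"relay":((402,241),(298,134)),"fan":((487,248),(248,129)),"fanR":((429,212),(262,158))}
hs={"cap":.062,"capR":.062,"rect":.042,"relay":.054,"fan":.038,"fanR":.038}
for k,(a,b) in px.items():
  allp=[]
  for M,p in((S,a),(D,b)):
    C=M["C"].astype(int);g=cv2.cvtColor(M["C"],cv2.COLOR_RGB2HSV);P=M["P"]
    hue=g[...,0]; m=((hue>45)&(hue<80)) if k[-1]!="R" else ((hue<8)|(hue>172))
    m=m&(g[...,1]>150)&(g[...,2]>80); w=np.zeros_like(m);w[p[1]-13:p[1]+13,p[0]-13:p[0]+13]=1
    m&=w; q=P[m]; print(k,"sticker n",m.sum(),np.median(q,0).round(4),end=" | ")
    c=np.median(q,0)
    near=(np.hypot(P[...,0]-c[0],P[...,1]-c[1])<.065)&(P[...,2]>.012)&(P[...,2]<.1)
    allp.append(P[near])
  A=np.concatenate(allp)
  for lo,hi in((.012,.1),(.022,.1)):
    B=A[(A[:,2]>lo)];r=cv2.minAreaRect((B[:,:2]*1000).astype(np.float32));print(np.round(r[0],1),np.round(r[1],1),round(r[2],1),end=" ")
  T=A[np.abs(A[:,2]-(hs[k] if k!="rect" else .032))<.006];r=cv2.minAreaRect((T[:,:2]*1000).astype(np.float32));print("top",np.round(r[0],1),np.round(r[1],1),round(r[2],1))
for n,M,ps in(("sc",S,dict(round=(343,224),small=(307,245),large=(312,204),long=(277,224))),("sd",D,dict(round=(325,171),small=(355,160),large=(341,195),long=(372,183)))):
  g=cv2.cvtColor(M["C"],cv2.COLOR_RGB2HSV);m=((g[...,0]>20)&(g[...,0]<35)&(g[...,1]>150)&(g[...,2]>120)).astype(np.uint8)
  _,L=cv2.connectedComponents(m)
  for k,p in ps.items():
    q=M["P"][L==L[p[1],p[0]]];r=cv2.minAreaRect((q[:,:2]*1000).astype(np.float32));print(n,k,len(q),q.mean(0).round(4),np.round(r[0],1),np.round(r[1],1),round(r[2],1))
  o=((g[...,0]>5)&(g[...,0]<16)&(g[...,1]>190)&(g[...,2]>120)&(np.abs(M["P"][...,2]-.024)<.005)&(np.hypot(M["P"][...,0]-.62,M["P"][...,1])<.4))
  q=M["P"][o];r=cv2.minAreaRect((q[:,:2]*1000).astype(np.float32));print("tray",len(q),q.mean(0).round(4),np.round(r[0],1),np.round(r[1],1),round(r[2],1))
```

```text
cap sticker n 16 [ 0.5729 -0.2959  0.0631] | cap sticker n 27 [ 0.5714 -0.2933  0.0607] | [ 583.4 -291.1] [59.3 50.6] 28.6 [ 583.6 -291.1] [59.  50.6] 29.1 top [ 583.3 -292.4] [56.1 49.6] 39.8
capR sticker n 18 [ 0.3832 -0.2754  0.0631] | capR sticker n 39 [ 0.3822 -0.2737  0.0616] | [ 393.8 -278.8] [58.9 50.7] 30.0 [ 393.8 -278.8] [58.9 50.6] 30.6 top [ 393.9 -279.1] [56.9 48.2] 40.4
rect sticker n 22 [ 0.5131 -0.3997  0.0449] | rect sticker n 31 [ 0.5082 -0.4046  0.0409] | [ 510.6 -402.4] [57.4 85.4] 7.7 [ 511.1 -402.3] [56.8 84.6] 9.3 top [ 511.1 -402.3] [56.8 84.6] 9.3
relay sticker n 19 [0.5801 0.2644 0.0546] | relay sticker n 10 [0.5775 0.2665 0.0516] | [579.2 263.3] [43.6 39.9] 66.3 [579.2 263.3] [43.6 39.4] 66.6 top [579.2 263.4] [43.6 39.2] 66.1
fan sticker n 41 [0.4814 0.4328 0.0377] | fan sticker n 17 [0.4773 0.4325 0.0358] | [480.1 429.8] [67.8 67.3] 1.1 [480.1 429.8] [67.8 67.3] 1.1 top [480.1 429.8] [67.8 67.3] 1.1
fanR sticker n 42 [0.42   0.269  0.0373] | fanR sticker n 29 [0.4183 0.2729 0.0349] | [418.4 269.2] [71.1 61.6] 37.2 [419.1 269.7] [69.3 61.6] 37.2 top [419.1 269.7] [69.3 61.6] 37.2
sc round 255 [0.5492 0.0913 0.0108] [949.  303.7] [966.8  61.1] 28.0
sc small 227 [0.6632 0.0575 0.011 ] [997.1 299. ] [886.5  57.7] 35.7
sc large 362 [ 0.5116 -0.024   0.0076] [516.1 -25.7] [68.1 79.4] 72.9
sc long 449 [ 0.6278 -0.0577  0.0093] [995.7 205.5] [997.7  95.7] 35.6
tray 5 [ 0.504  -0.0321  0.0243] [498.9   8.1] [142.6 311.9] 18.2
sd round 168 [0.5493 0.0922 0.0107] [ 268.5 -210.1] [895.4  58.7] 47.2
sd small 114 [0.66   0.0569 0.0128] [ 329.2 -232.9] [955.2  53.3] 41.2
sd large 363 [ 0.5122 -0.0234  0.0154] [ 267.4 -271.8] [806.6  87.8] 45.3
sd long 337 [ 0.6296 -0.0533  0.0079] [ 299.2 -256.6] [874.8  96.8] 31.7
tray 603 [0.574  0.0062 0.0219] [587.3  19.1] [262.7 261.4] 73.4
```

Run:
```python
import cv2,numpy as np
a=cv2.imread("pics/scene0.png");x=cv2.resize(a[125:215,170:320],None,fx=4,fy=4,interpolation=2)[:, :600];y=cv2.resize(a[185:285,380:530],None,fx=4,fy=4,interpolation=2)[:240]
b=cv2.resize(a[195:270,385:520],(600,240))
cv2.imwrite("pics/crop1.png",np.vstack([x,b]))
```

```text
(no output)
```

View pics/crop1.png

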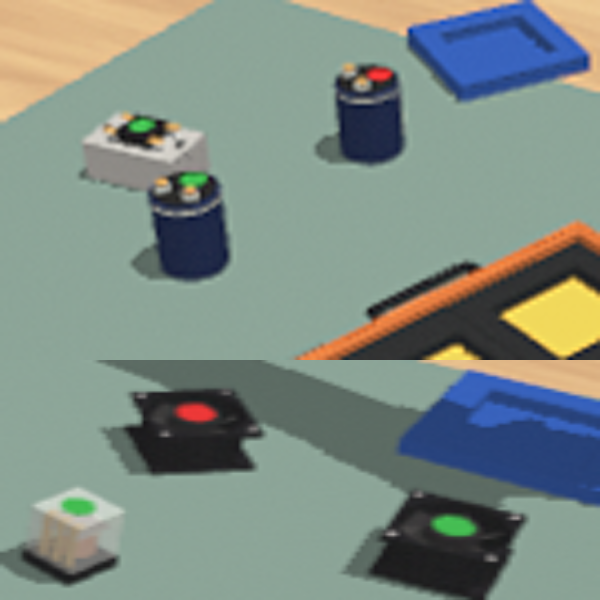

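Crop: the choices are confirmed. The green stickers are on the fan at (487,248), the relay, the lower capacitor at (218,178) and the rectifier. The red ones stay. First move is to the fan.

Call:
arm_command(
  gripper=[8.5,8.5,8.5,8.5,8.5,8.5,8.5,8.5],
  dp=[
    [-3.6,-0.8,0.5],
    [-3.6,-0.8,0.5],
    [-3.6,-0.8,0.5],
    [-3.6,-0.8,0.5],
    [-3.6,-0.8,0.5],
    [-3.6,-0.8,0.5],
    [-3.5,-0.7,0.5],
    [0,0,0],
  ],
  roll=[0,0,0,0,0,0,0,0],
)

```text
time: 0.82
position: [0.4904, 0.4201, 0.1947]
orientation: [0.227, 0.974, -0.004, 0.003]
contact_force: [1.1, -1.8, 0.1]
gripper_width: 0.991
finger_force: 0.0
```

```bash
cat >> h.py <<'E'
from scipy.spatial.transform import Rotation as Rot
def plan(x,y,z,yaw=None):
    """prints tool-axes shift in cm to world TCP x,y,z, and roll in deg to bring closing line (mod 180) to yaw deg"""
    o=env.get_obs(); R=Rot.from_quat(o["orientation"]).as_matrix()
    d=R.T@(np.array([x,y,z])-o["position"])*100
    ya=np.degrees(np.arctan2(R[1,1],R[0,1]))
    s="" if yaw is None else "roll %.1f"%(-((yaw-ya+90)%180-90))
    print("pos",o["position"].round(4),"closing at",ya.round(1),"q7",o["q"][6].round(2),"tool dp cm",d.round(2),"rows>=%.1f"%(np.linalg.norm(d)/4.17),s)
def wrist(f):
    o,c=shot("wrist"); save(c,f); P=cloud(c,o); np.savez("w.npz",P=P,C=c["color"]); return P,c["color"]
def rect(P,lo,hi,c,r=.07):
    m=(P[...,2]>lo)&(P[...,2]<hi)&(np.hypot(P[...,0]-c[0],P[...,1]-c[1])<r)
    q=P[m]; b=cv2.minAreaRect((q[:,:2]*1000).astype(np.float32))
    print("n",len(q),"z",np.median(q[:,2]).round(4),"mean",q[:,:2].mean(0).round(4),"ctr",np.round(b[0],1),"size",np.round(b[1],1),"ang",round(b[2],1))
def blob(P,C,h0,h1,c,r=.08,zl=(0,.1)):
    g=cv2.cvtColor(C,cv2.COLOR_RGB2HSV)
    m=(g[...,0]>=h0)&(g[...,0]<=h1)&(g[...,1]>140)&(g[...,2]>80)&(np.hypot(P[...,0]-c[0],P[...,1]-c[1])<r)&(P[...,2]>zl[0])&(P[...,2]<zl[1])
    q=P[m];b=cv2.minAreaRect((q[:,:2]*1000).astype(np.float32))
    print("blob",len(q),"z",np.median(q[:,2]).round(4),"mean",q[:,:2].mean(0).round(4),"ctr",np.round(b[0],1),"size",np.round(b[1],1),"ang",round(b[2],1))
E
python3 - <<'E'
from h import *
P,C=wrist("w1.png")
c=(.48,.43)
rect(P,.03,.05,c,.06);rect(P,.034,.042,c,.06);rect(P,.015,.05,c,.06);blob(P,C,45,80,c,.04)
plan(.48,.43,.12,0);plan(.48,.43,.12,90)
E
```

```text
n 2545 z 0.0381 mean [0.4809 0.4326] ctr [481.  432.7] size [60.3 59.9] ang 0.4
n 2403 z 0.0382 mean [0.4805 0.4328] ctr [481.  432.7] size [60.3 59.9] ang 0.4
n 4282 z 0.037 mean [0.4816 0.433 ] ctr [481.  432.7] size [60.3 59.9] ang 0.4
blob 493 z 0.0379 mean [0.4804 0.433 ] ctr [480.7 433. ] size [21.2 21.7] ang 63.1
pos [0.4867 0.424  0.1951] closing at 64.0 q7 0.36 tool dp cm [0.89 0.27 7.5 ] rows>=1.8 roll 64.0
pos [0.4867 0.424  0.1951] closing at 64.0 q7 0.36 tool dp cm [0.89 0.27 7.5 ] rows>=1.8 roll -26.0
```

View pics/w1.png

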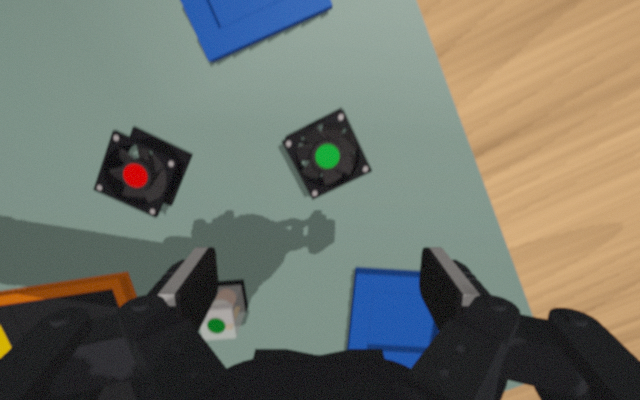

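The green fan is at (327,156) in the wrist view, 60 mm square, with its top at 38 mm. That agrees with the description. Descending onto it.

Call:
arm_command(
  gripper=[8.5,8.5,8.5,8.5,8.5,8.5,8.5,8.5,8.5],
  dp=[
    [0.9,0.5,2],
    [0,0,2.7],
    [0,0,2.7],
    [0,0,2.7],
    [0,0,2.7],
    [0,0,2],
    [0,0,1.2],
    [0,0,0],
    [0,0,0],
  ],
  roll=[0,-6.5,-6.5,-6.5,-6.5,0,0,0,0],
)

```text
time: 1.62
position: [0.4752, 0.4391, 0.0363]
orientation: [-0.006, 1.0, 0.0, -0.0]
contact_force: [-0.0, 0.6, 0.2]
gripper_width: 0.993
finger_force: 0.0
```

Run:
```python
from h import *
plan(.481,.4327,.011,90.4)
```

```text
pos [0.4752 0.4391 0.0363] closing at 90.7 q7 0.69 tool dp cm [-0.57 -0.64  2.53] rows>=0.6 roll 0.3
```

Call:
arm_command(
  gripper=[8.5,8.5,8.5,5.5,5.5,5.5,5.5],
  dp=[
    [-0.6,-0.6,0],
    [0,0,1.5],
    [0,0,1.0],
    [0,0,0],
    [0,0,0],
    [0,0,0],
    [0,0,0],
  ],
  roll=[0,0,0,0,0,0,0],
  force=40,
)

```text
time: 2.2
position: [0.482, 0.433, 0.0121]
orientation: [-0.006, 1.0, 0.001, 0.0]
contact_force: [-0.6, 0.6, -2.0]
gripper_width: 0.692
finger_force: 45.8
```

Call:
arm_command(
  gripper=[5.5,5.5,5.5,5.5,5.5,5.5,5.5,5.5,5.5,5.5,5.5,5.5],
  dp=[
    [0,0,-1],
    [0,0,-3],
    [0,0,-3.5],
    [0,0,-3.5],
    [0,-2,-3],
    [-0.4,-3.5,-1],
    [-0.4,-3.8,0],
    [-0.4,-3.8,0],
    [-0.4,-3.8,0],
    [-0.4,-3.8,0],
    [-0.4,-3.8,0],
    [-0.4,-3.8,0],
  ],
  roll=[0,0,0,0,0,0,0,0,0,0,0,0],
)

```text
time: 3.2
position: [0.5129, 0.1481, 0.1624]
orientation: [-0.006, 1.0, 0.0, 0.001]
contact_force: [-0.4, 0.1, -0.9]
gripper_width: 0.69
finger_force: 46.0
```

Call:
arm_command(
  gripper=[5.5,5.5,5.5,5.5,5.5,5.5,5.5],
  dp=[
    [-0.4,-3.8,0],
    [0,-3.8,0],
    [0,-3.8,0],
    [0,-2.4,0],
    [0,0,0],
    [0,0,0],
    [0,0,0],
  ],
  roll=[0,0,0,6,6,5,0],
)

```text
time: 3.78
position: [0.5185, 0.0114, 0.1622]
orientation: [0.144, 0.99, 0.0, 0.001]
contact_force: [0.5, 1.0, -0.7]
gripper_width: 0.694
finger_force: 45.8
```

Run:
```python
from h import *
P,C=wrist("w2.png")
for c in((.549,.092),(.663,.057),(.512,-.024),(.628,-.056)): blob(P,C,20,35,c,.075,(.0,.015))
print(env.get_obs()["gripper_width"]);plan(.512,-.024,.1,73.3)
```

```text
blob 3761 z 0.0077 mean [0.5522 0.0964] ctr [552.3  95.4] size [63.1 62.8] ang 27.9
blob 33 z 0.0078 mean [0.6836 0.0445] ctr [681.6  45.4] size [ 3.8 13.3] ang 76.1
blob 3586 z 0.0078 mean [ 0.4999 -0.0174] ctr [518.5 -20.2] size [76.5 75. ] ang 73.5
blob 55 z 0.0077 mean [ 0.5892 -0.0522] ctr [590.  -51.8] size [15.5  5. ] ang 74.0
0.693341167575796
pos [0.5185 0.012  0.1621] closing at 73.7 q7 1.16 tool dp cm [-0.37 -3.64  6.21] rows>=1.7 roll 0.4
```

View pics/w2.png

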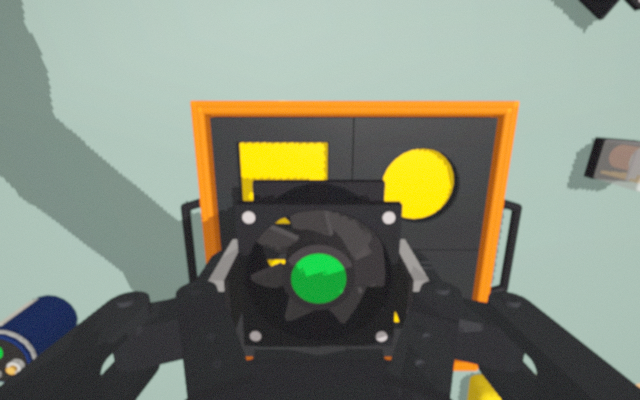

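Fan held; the large recess shows as 76.5 x 75 mm with its centre at (0.5185, -0.020). Lowering.

Call:
arm_command(
  gripper=[5.5,5.5,5.5,5.5,5.5,5.5,5.5,5.5],
  dp=[
    [-0.8,-3.1,0],
    [0,0,3],
    [0,0,3],
    [0,0,3],
    [0,0,2],
    [0,0,1.5],
    [0,0,0],
    [0,0,0],
  ],
  roll=[0,0,0,0,0,0,0,0],
)

```text
time: 4.5
position: [0.5173, -0.0195, 0.0362]
orientation: [0.141, 0.99, 0.0, -0.001]
contact_force: [0.3, 0.1, -0.3]
gripper_width: 0.696
finger_force: 45.8
```

Run:
```python
from h import *
plan(.5185,-.020,.0195,73.5)
```

```text
pos [ 0.5173 -0.0195  0.0362] closing at 73.8 q7 1.2 tool dp cm [-0.14 -0.02  1.67] rows>=0.4 roll 0.3
```

Call:
arm_command(
  gripper=[5.5,5.5,5.5,5.5,5.5],
  dp=[
    [-0.1,0,0.7],
    [0,0,0.5],
    [0,0,0.3],
    [0,0,0.1],
    [0,0,0],
  ],
  roll=[0,0,0,0,0],
)

```text
time: 4.92
position: [0.5183, -0.0204, 0.0204]
orientation: [0.142, 0.99, -0.0, -0.0]
contact_force: [-0.5, 0.1, -1.6]
gripper_width: 0.701
finger_force: 45.8
```

Call:
arm_command(
  gripper=[5.5,5.5,7.2,7.2,7.2,7.2,7.2,8.5,8.5,8.5,8.5],
  dp=[
    [0,0,0.1],
    [0,0,0],
    [0,0,0],
    [0,0,0],
    [0,0,0],
    [0,0,-1],
    [0,0,-3],
    [0,0,-4],
    [0,0,-4],
    [0,0,-4],
    [0,0,0],
  ],
  roll=[0,0,0,0,0,0,0,0,0,0,0],
)

```text
time: 5.83
position: [0.5235, -0.0204, 0.1879]
orientation: [0.142, 0.99, 0.001, 0.009]
contact_force: [0.7, -0.2, 0.1]
gripper_width: 0.997
finger_force: 0.0
```

Call:
arm_command(
  gripper=[8.5,8.5,8.5,8.5,8.5,8.5,8.5,8.5,8.5,8.5],
  dp=[
    [0.2,3.7,0],
    [0.2,3.7,0],
    [0.2,3.7,0],
    [0.2,3.7,0],
    [0.2,3.6,0],
    [0.2,3.6,0],
    [0.2,3.6,0],
    [0.2,3.3,0],
    [0,0,0],
    [0,0,0],
  ],
  roll=[0,0,0,0,0,0,0,0,0,0],
)

```text
time: 6.67
position: [0.5834, 0.2645, 0.1793]
orientation: [0.14, 0.99, 0.001, -0.0]
contact_force: [0.3, -0.9, 0.2]
gripper_width: 0.996
finger_force: 0.0
```

Run:
```python
from h import *
P,C=wrist("w3.png")
c=(.58,.264)
rect(P,.045,.06,c,.04);rect(P,.012,.06,c,.04);blob(P,C,45,80,c,.04,(.03,.08))
c=(.5185,-.02);rect(P,.025,.06,c,.06)
for c in((.5523,.0955),(.666,.0615)): blob(P,C,20,35,c,.075,(.0,.015))
plan(.58,.264,.1,73.3)
```

```text
n 1825 z 0.0545 mean [0.5789 0.2649] ctr [580.2 264.5] size [34.6 35.1] ang 68.5
n 2067 z 0.0543 mean [0.5772 0.2656] ctr [580.2 264.5] size [34.6 35. ] ang 68.6
blob 293 z 0.0551 mean [0.5806 0.2631] ctr [580.7 263. ] size [14.4 15.6] ang 74.2
n 1508 z 0.039 mean [0.5278 0.0043] ctr [523.1  -1.1] size [24.6 60.6] ang 72.8
blob 3483 z 0.0079 mean [0.5514 0.0893] ctr [551.9  90.2] size [62.6 62.4] ang 54.4
blob 527 z 0.008 mean [0.6504 0.0491] ctr [654.4  53. ] size [36.  24.8] ang 73.8
pos [0.584  0.2615 0.1793] closing at 73.7 q7 0.78 tool dp cm [0.45 0.14 7.93] rows>=1.9 roll 0.4
```

View pics/w3.png

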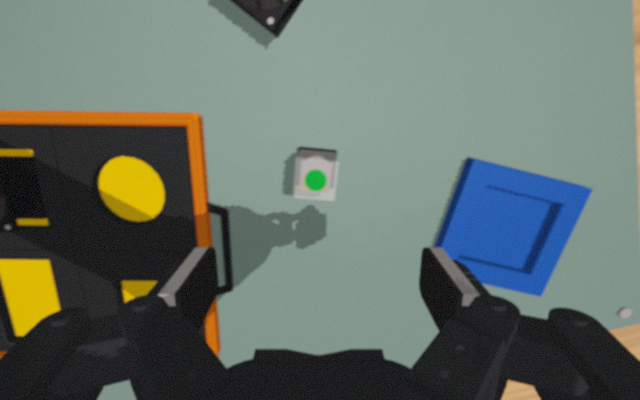

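Relay at (316,180), top at 54.5 mm, about 35 mm square. That agrees with the description. Going to it.

Call:
arm_command(
  gripper=[8.5,8.5,8.5,8.5,8.5,8.5],
  dp=[
    [0.4,0.2,3],
    [0,0,3],
    [0,0,2.5],
    [0,0,1],
    [0,0,0],
    [0,0,0],
  ],
  roll=[0,5.2,0,0,0,0],
)

```text
time: 7.22
position: [0.5818, 0.2631, 0.085]
orientation: [0.188, 0.982, -0.0, 0.0]
contact_force: [0.3, 0.2, 0.3]
gripper_width: 0.995
finger_force: 0.0
```

Run:
```python
from h import *
plan(.58,.2645,.016,68.5)
```

```text
pos [0.5818 0.2631 0.085 ] closing at 68.3 q7 0.69 tool dp cm [0.23 0.06 6.89] rows>=1.7 roll -0.2
```

Call:
arm_command(
  gripper=[8.5,8.5,8.5,8.5,3.0,3.0,3.0,3.0,3.0,3.0,3.0,3.0],
  dp=[
    [0.2,0.1,2.5],
    [0,0,2.5],
    [0,0,1.9],
    [0,0,0],
    [0,0,0],
    [0,0,0],
    [0,0,0],
    [0,0,0],
    [0,0,0],
    [0,0,0],
    [0,0,-1],
    [0,0,-1],
  ],
  roll=[0,0,0,0,0,0,0,0,0,0,0,0],
)

```text
time: 8.22
position: [0.5791, 0.2659, 0.0356]
orientation: [0.187, 0.982, -0.0, -0.001]
contact_force: [0.1, 0.4, -0.6]
gripper_width: 0.417
finger_force: 40.5
```

Run:
```python
from h import *
plan(.665,.0595,.14,73.5)
```

```text
pos [0.5791 0.2659 0.0356] closing at 68.4 q7 0.68 tool dp cm [-15.57 -16.05 -10.44] rows>=5.9 roll -5.1
```

Call:
arm_command(
  gripper=[3,3,3,3,3,3,3,3,3,3,3,3],
  dp=[
    [0,0,-3.5],
    [0,0,-3.5],
    [0,0,-3.4],
    [-2.6,-2.7,0],
    [-2.6,-2.7,0],
    [-2.6,-2.7,0],
    [-2.6,-2.7,0],
    [-2.6,-2.7,0],
    [-2.6,-2.5,0],
    [0,0,0],
    [0,0,0],
    [0,0,0],
  ],
  roll=[0,0,0,0,0,0,0,0,0,-5,0,0],
)

```text
time: 9.22
position: [0.6656, 0.0606, 0.1397]
orientation: [0.145, 0.989, 0.001, -0.0]
contact_force: [-0.1, -0.1, -0.9]
gripper_width: 0.414
finger_force: 40.5
```

Run:
```python
from h import *
P,C=wrist("w4.png")
for c in((.551,.0935),(.665,.0595),(.632,-.054)): blob(P,C,20,35,c,.075,(.0,.015))
rect(P,.025,.06,(.518,-.02),.06)
print(env.get_obs()["gripper_width"]);plan(.665,.0595,.03,73.5)
```

```text
blob 5396 z 0.0078 mean [0.5566 0.0917] ctr [559.5  90.8] size [66.1 47.3] ang 73.6
blob 3370 z 0.0077 mean [0.6619 0.06  ] ctr [662.3  60. ] size [52.3 44.2] ang 73.0
blob 8182 z 0.0079 mean [ 0.6289 -0.0556] ctr [630.9 -56.1] size [59.8 95.5] ang 73.3
n 6119 z 0.0437 mean [ 0.5276 -0.0237] ctr [527.  -22.7] size [62.2 40.6] ang 73.3
0.41470697693617925
pos [0.6653 0.0622 0.1397] closing at 73.5 q7 1.09 tool dp cm [-0.06 -0.29 10.97] rows>=2.6 roll -0.0
```

View pics/w4.png

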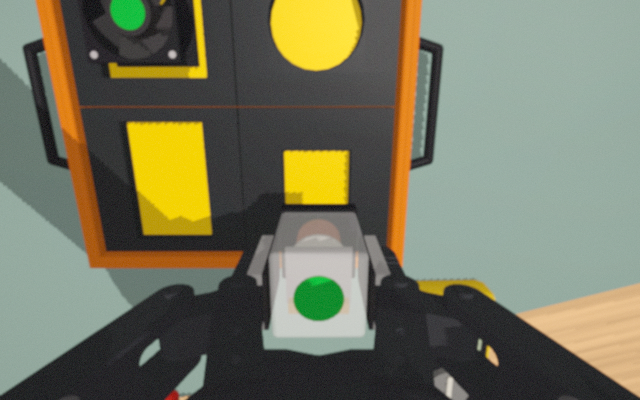

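Relay held. Small recess at about (315,178), centre near (0.666, 0.059). The fan sits in its recess, and the long recess runs along tool x. Lowering the relay.

Call:
arm_command(
  gripper=[3,3,3,3,3,3,3],
  dp=[
    [-0.1,-0.2,3],
    [0,0,3],
    [0,0,2.5],
    [0,0,1.5],
    [0,0,0.5],
    [0,0,0],
    [0,0,0],
  ],
  roll=[0,0,0,0,0,0,0],
)

```text
time: 9.85
position: [0.6668, 0.0595, 0.0353]
orientation: [0.143, 0.99, 0.001, 0.001]
contact_force: [-0.5, 0.1, -0.1]
gripper_width: 0.414
finger_force: 40.5
```

Call:
arm_command(
  gripper=[3,3,3,3,3],
  dp=[
    [0,0,0.6],
    [0,0,0.4],
    [0,0,0.15],
    [0,0,0.1],
    [0,0,0],
  ],
  roll=[0,0,0,0,0],
)

```text
time: 10.27
position: [0.6672, 0.0581, 0.0243]
orientation: [0.144, 0.99, 0.0, 0.001]
contact_force: [-2.3, -0.6, 7.8]
gripper_width: 0.413
finger_force: 41.6
```

Call:
arm_command(
  gripper=[5.5,5.5,5.5,5.5,5.5,5.5,5.5,5.5,7,8.5,8.5,8.5],
  dp=[
    [0,0,0],
    [0,0,0],
    [0,0,0],
    [0,0,-0.5],
    [0,0,-2],
    [0,0,-3.5],
    [0,0,-3.5],
    [0,0,-4],
    [0,0,-3.5],
    [-0.2,-3.6,0],
    [-0.2,-3.6,0],
    [-0.2,-3.6,0],
  ],
  roll=[0,0,0,0,0,0,0,0,0,0,0,0],
)

```text
time: 11.27
position: [0.6413, -0.0479, 0.1931]
orientation: [0.143, 0.99, 0.0, 0.001]
contact_force: [0.8, -0.4, -0.8]
gripper_width: 0.992
finger_force: 0.0
```

Call:
arm_command(
  gripper=[8.5,8.5,8.5,8.5,8.5,8.5,8.5,8.5,8.5,8.5],
  dp=[
    [-0.2,-3.6,0],
    [-0.2,-3.6,0],
    [-0.2,-3.6,0],
    [-0.2,-3.6,0],
    [-0.2,-3.6,0],
    [-0.2,-3.6,0],
    [-0.2,-3.6,0],
    [0,0,0],
    [0,0,0],
    [0,0,0],
  ],
  roll=[0,0,0,0,0,0,0,0,0,0],
)

```text
time: 12.1
position: [0.5829, -0.2925, 0.1918]
orientation: [0.144, 0.99, 0.001, 0.0]
contact_force: [0.5, 0.7, -0.3]
gripper_width: 0.998
finger_force: 0.0
```

Run:
```python
from h import *
P,C=wrist("w5.png")
rect(P,.045,.066,(.583,-.292),.05);rect(P,.02,.08,(.583,-.292),.04);rect(P,.025,.036,(.511,-.4025),.055);rect(P,.015,.05,(.511,-.4025),.055)
m=np.abs(P[...,2]-.062)<.006
m&=np.hypot(P[...,0]-.583,P[...,1]+.292)<.045
print("circle",cv2.minEnclosingCircle((P[m][:,:2]*1000).astype(np.float32)))
blob(P,C,45,80,(.511,-.4025),.04,(.03,.06))
plan(.583,-.292,.1,73.5)
o,c=shot("scene");P=cloud(c);save(c,"scene1.png")
for n,q,lo,hi in(("relay",(.666,.059),.03,.08),("fan",(.518,-.02),.03,.06)): print(n);rect(P,lo,hi,q,.06)
```

```text
n 2638 z 0.0629 mean [ 0.581  -0.2916] ctr [ 583.9 -291.7] size [49.8 49.5] ang 71.9
n 3108 z 0.063 mean [ 0.581  -0.2912] ctr [ 583.9 -292. ] size [49.9 49.4] ang 62.5
n 3367 z 0.0325 mean [ 0.5099 -0.4003] ctr [ 510.6 -404.3] size [46.2 81.5] ang 8.5
n 5089 z 0.033 mean [ 0.51   -0.4007] ctr [ 510.6 -404.3] size [46.2 81.5] ang 8.5
circle ((584.4166259765625, -292.00921630859375), 25.354293823242188)
blob 372 z 0.0431 mean [ 0.5111 -0.4039] ctr [ 511.2 -404.1] size [18. 17.] ang 73.8
pos [ 0.5834 -0.2912  0.1919] closing at 73.5 q7 1.65 tool dp cm [ 0.02 -0.1   9.19] rows>=2.2 roll 0.0
relay
n 329 z 0.0552 mean [0.6744 0.0633] ctr [668.3  59.8] size [37.9 37.3] ang 74.5
fan
n 366 z 0.0425 mean [ 0.5194 -0.0177] ctr [519.  -18.7] size [63.2 63.3] ang 72.8
```

View pics/w5.png

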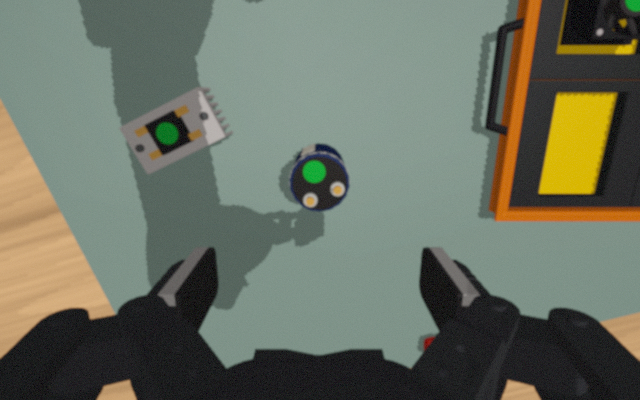

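Capacitor at (320,180), 50 mm across, top at 63 mm, green sticker. The rectifier is at (167,132). The relay and fan already read well placed. Descending on the capacitor.

Call:
arm_command(
  gripper=[8.5,8.5,8.5,8.5,8.5,8.5,8.5,4.5,4.5,4.5,4.5,4.5],
  dp=[
    [-0.1,0,3],
    [0,0,3.5],
    [0,0,3.5],
    [0,0,3],
    [0,0,2.5],
    [0,0,1.5],
    [0,0,0],
    [0,0,0],
    [0,0,0],
    [0,0,0],
    [0,0,0],
    [0,0,0],
  ],
  roll=[0,0,0,0,0,0,0,0,0,0,0,0],
  force=50,
)

```text
time: 13.2
position: [0.5855, -0.2935, 0.0241]
orientation: [0.144, 0.99, -0.0, 0.002]
contact_force: [0.2, 1.3, 5.0]
gripper_width: 0.572
finger_force: 52.1
```

Run:
```python
from h import *
plan(.5515,.0935,.16,73.5)
```

```text
pos [ 0.5855 -0.2935  0.0241] closing at 73.5 q7 1.63 tool dp cm [ 14.22  36.13 -13.66] rows>=9.9 roll -0.0
```

Call:
arm_command(
  gripper=[4.5,4.5,4.5,4.5,4.5,4.5,4.5,4.5,4.5,4.5,4.5,4.5],
  dp=[
    [0,0,-1.5],
    [0,0,-3],
    [0,0,-3.2],
    [0,0,-3.2],
    [0,0,-2.7],
    [1.4,3.6,0],
    [1.4,3.6,0],
    [1.4,3.6,0],
    [1.4,3.6,0],
    [1.4,3.6,0],
    [1.4,3.6,0],
    [1.4,3.6,0],
  ],
  roll=[0,0,0,0,0,0,0,0,0,0,0,0],
)

```text
time: 14.2
position: [0.5608, -0.0223, 0.158]
orientation: [0.144, 0.99, -0.0, -0.0]
contact_force: [1.2, 0.2, -2.4]
gripper_width: 0.576
finger_force: 52.2
```

Call:
arm_command(
  gripper=[4.5,4.5,4.5,4.5,4.5,4.5],
  dp=[
    [1.4,3.6,0],
    [1.4,3.6,0],
    [1.6,3.6,0],
    [0,0,0],
    [0,0,0],
    [0,0,0],
  ],
  roll=[0,0,0,0,0,0],
)

```text
time: 14.7
position: [0.55, 0.0915, 0.1578]
orientation: [0.144, 0.99, -0.001, -0.0]
contact_force: [0.6, -0.7, -1.9]
gripper_width: 0.571
finger_force: 52.3
```

Run:
```python
from h import *
P,C=wrist("w6.png")
blob(P,C,20,35,(.5515,.0935),.06,(.0,.015))
print(env.get_obs()["gripper_width"]);plan(.5515,.0935,.03,73.5)
```

```text
blob 2968 z 0.0077 mean [0.5438 0.0956] ctr [544.3  95.7] size [65.9 46.9] ang 71.0
0.5784348981912693
pos [0.5503 0.0902 0.1577] closing at 73.3 q7 1.01 tool dp cm [-0.02  0.37 12.77] rows>=3.1 roll -0.2
```

View pics/w6.png

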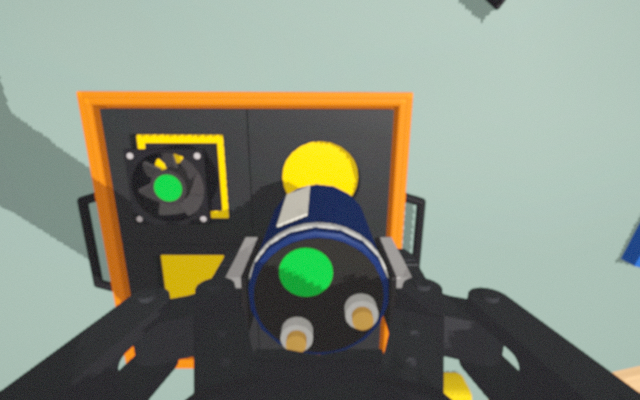

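Capacitor held upright; the round recess is at (320,172) and its centre checks against (0.5515, 0.0935). Lowering.

Call:
arm_command(
  gripper=[4.5,4.5,4.5,4.5,4.5,4.5,4.5],
  dp=[
    [0,0.3,3],
    [0,0,3.5],
    [0,0,2.5],
    [0,0,1.5],
    [0,0,0.8],
    [0,0,0],
    [0,0,0],
  ],
  roll=[0,0,0,0,0,0,0],
)

```text
time: 15.33
position: [0.5518, 0.0939, 0.0451]
orientation: [0.145, 0.989, -0.0, 0.0]
contact_force: [0.3, 0.9, -1.1]
gripper_width: 0.574
finger_force: 52.4
```

Run:
```python
from h import *
plan(.5515,.0935,.031,73.5)
```

```text
pos [0.5518 0.0939 0.0451] closing at 73.3 q7 0.99 tool dp cm [ 0.02 -0.05  1.41] rows>=0.3 roll -0.2
```

Call:
arm_command(
  gripper=[4.5,4.5,4.5,4.5,4.5,4.5],
  dp=[
    [0,0,0.6],
    [0,0,0.4],
    [0,0,0.2],
    [0,0,0.2],
    [0,0,0.1],
    [0,0,0],
  ],
  roll=[0,0,0,0,0,0],
)

```text
time: 15.83
position: [0.5513, 0.0952, 0.031]
orientation: [0.144, 0.99, -0.0, 0.0]
contact_force: [-1.8, -0.3, 5.5]
gripper_width: 0.572
finger_force: 53.1
```

Call:
arm_command(
  gripper=[6.5,6.5,6.5,6.5,6.5,6.5,6.5,6.5,7,8.5,8.5,8.5],
  dp=[
    [0,0,0],
    [0,0,0],
    [0,0,0],
    [0,0,-0.5],
    [0,0,-2],
    [0,0,-3.5],
    [0,0,-3.5],
    [0,0,-4],
    [0,0,-3.5],
    [-0.8,-3.8,0],
    [-0.8,-3.8,0],
    [-0.8,-3.8,0],
  ],
  roll=[0,0,0,0,0,0,0,0,0,0,0,0],
)

```text
time: 16.83
position: [0.5419, -0.0216, 0.2012]
orientation: [0.143, 0.99, 0.0, 0.001]
contact_force: [0.9, -0.1, -0.2]
gripper_width: 1.0
finger_force: 0.0
```

Call:
arm_command(
  gripper=[8.5,8.5,8.5,8.5,8.5,8.5,8.5,8.5,8.5,8.5,8.5,8.5],
  dp=[
    [-0.8,-3.8,0],
    [-0.8,-3.8,0],
    [-0.8,-3.8,0],
    [-0.8,-3.8,0],
    [-0.8,-3.8,0],
    [-0.8,-3.8,0],
    [-0.8,-3.8,0],
    [-0.8,-3.8,0],
    [-0.8,-3.8,0],
    [-0.9,-3.4,0],
    [0,0,0],
    [0,0,0],
  ],
  roll=[0,0,0,0,0,0,0,0,0,0,6.5,6.5],
)

```text
time: 17.83
position: [0.5099, -0.4085, 0.1994]
orientation: [0.261, 0.965, -0.001, -0.0]
contact_force: [-0.5, 0.8, 0.7]
gripper_width: 0.996
finger_force: 0.0
```

Call:
arm_command(
  gripper=[8.5,8.5,8.5,8.5,8.5,8.5,8.5,8.5,8.5,8.5],
  dp=[
    [0,0,0],
    [0,0,0],
    [0,0,0],
    [0,0,0],
    [0,0,0],
    [0,0,0],
    [0,0,0],
    [0,0,0],
    [0,0,0],
    [0,0,0],
  ],
  roll=[6.5,6.5,6.5,6.5,6.5,6.5,6.5,6.5,0,0],
)

```text
time: 18.67
position: [0.5122, -0.4042, 0.1999]
orientation: [0.652, 0.758, -0.0, -0.0]
contact_force: [0.3, -0.2, -0.8]
gripper_width: 0.994
finger_force: 0.0
```

Run:
```python
from h import *
P,C=wrist("w7.png")
c=(.5107,-.4043)
rect(P,.025,.036,c,.055);rect(P,.012,.05,c,.055);blob(P,C,45,80,c,.04,(.03,.06))
plan(.5107,-.4043,.012,8.5)
```

```text
n 2823 z 0.0325 mean [ 0.5108 -0.4011] ctr [ 511.1 -404. ] size [46.1 80.1] ang 8.5
n 4266 z 0.033 mean [ 0.5108 -0.4014] ctr [ 511.1 -403.9] size [46.1 80.2] ang 8.5
blob 369 z 0.043 mean [ 0.5111 -0.4043] ctr [ 511.1 -404.3] size [18.7 19.4] ang 54.4
pos [ 0.5121 -0.4042  0.1999] closing at 8.6 q7 0.93 tool dp cm [ 1.000e-02 -1.400e-01  1.879e+01] rows>=4.5 roll 0.1
```

Call:
arm_command(
  gripper=[8.5,8.5,8.5,8.5,8.5,8.5,8.5,8.5,4.0,4.0,4.0,4.0],
  dp=[
    [0,-0.1,3],
    [0,0,3.5],
    [0,0,3.5],
    [0,0,3.5],
    [0,0,3],
    [0,0,1.4],
    [0,0,0.6],
    [0,0,0],
    [0,0,0],
    [0,0,0],
    [0,0,0],
    [0,0,0],
  ],
  roll=[0,0,0,0,0,0,0,0,0,0,0,0],
  force=60,
)

```text
time: 19.72
position: [0.5121, -0.4059, 0.0173]
orientation: [0.653, 0.757, -0.0, 0.002]
contact_force: [-0.2, -0.9, -1.6]
gripper_width: 0.522
finger_force: 63.5
```

Call:
arm_command(
  gripper=[4,4,4,4,4,4],
  dp=[
    [0,0,0],
    [0,0,0],
    [0,0,-0.5],
    [0,0,-1],
    [0,0,-1],
    [0,0,0],
  ],
  roll=[0,0,0,0,0,0],
)

```text
time: 20.22
position: [0.5124, -0.4057, 0.0425]
orientation: [0.653, 0.757, 0.0, 0.002]
contact_force: [0.8, -0.6, -1.9]
gripper_width: 0.522
finger_force: 63.6
```

Run:
```python
from h import *
P,C=wrist("w8.png")
plan(.5107,-.4043,.16,73.5);plan(.6315,-.0545,.16,73.5)
```

```text
pos [ 0.512  -0.4053  0.0415] closing at 8.4 q7 0.97 tool dp cm [  0.09  -0.09 -11.85] rows>=2.8 roll -65.1
pos [ 0.512  -0.4053  0.0415] closing at 8.4 q7 0.97 tool dp cm [ 32.92  16.99 -11.89] rows>=9.3 roll -65.1
```

View pics/w8.png

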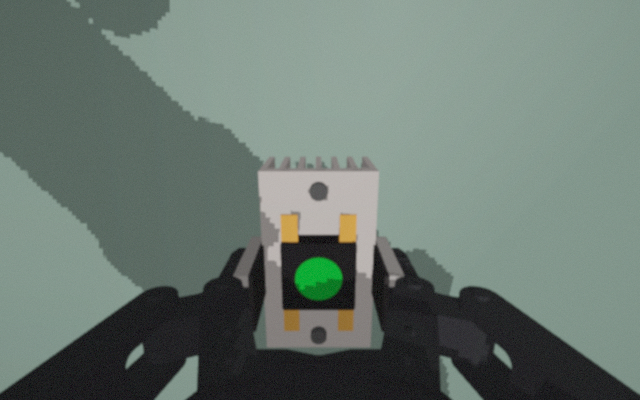

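The rectifier is held square and centred, with its sticker at (318,277). Carrying it to the long recess.

Call:
arm_command(
  gripper=[4,4,4,4,4,4,4,4,4,4,4,4],
  dp=[
    [0,0,-2],
    [0,0,-3.3],
    [0,0,-3.3],
    [0,0,-3.3],
    [3.3,1.7,0],
    [3.3,1.7,0],
    [3.3,1.7,0],
    [3.3,1.7,0],
    [3.3,1.7,0],
    [3.3,1.7,0],
    [3.3,1.7,0],
    [3.3,1.7,0],
  ],
  roll=[0,0,0,0,0,0,0,0,0,0,0,0],
)

```text
time: 21.27
position: [0.6068, -0.1215, 0.1585]
orientation: [0.653, 0.757, -0.0, -0.0]
contact_force: [0.9, -0.0, -2.0]
gripper_width: 0.517
finger_force: 63.6
```

Call:
arm_command(
  gripper=[4,4,4,4,4,4,4,4,4,4,4,4],
  dp=[
    [3.3,1.7,0],
    [3.2,1.7,0],
    [0,0,0],
    [0,0,0],
    [0,0,0],
    [0,0,0],
    [0,0,0],
    [0,0,0],
    [0,0,0],
    [0,0,0],
    [0,0,0],
    [0,0,0],
  ],
  roll=[0,0,-6.5,-6.5,-6.5,-6.5,-6.5,-6.5,-6.5,-6.5,-6.5,-6.5],
)

```text
time: 22.27
position: [0.6304, -0.0544, 0.1583]
orientation: [0.141, 0.99, -0.0, -0.001]
contact_force: [-0.7, -0.4, -2.3]
gripper_width: 0.519
finger_force: 63.6
```

Call:
arm_command(
  gripper=[4,4,4],
  dp=[
    [0,0,0],
    [0,0,0],
    [0,0,0],
  ],
  roll=[0,0,0],
)

```text
time: 22.52
position: [0.6307, -0.0543, 0.1585]
orientation: [0.145, 0.989, -0.0, -0.0]
contact_force: [0.5, 0.5, -2.7]
gripper_width: 0.518
finger_force: 63.6
```

Run:
```python
from h import *
P,C=wrist("w9.png")
blob(P,C,20,35,(.6315,-.0545),.075,(.0,.015))
print(env.get_obs()["gripper_width"]);plan(.6315,-.0545,.04,73.5)
```

```text
blob 3030 z 0.0077 mean [ 0.6025 -0.0453] ctr [605. -46.] size [62.3 40.1] ang 73.1
0.5173355325072679
pos [ 0.6308 -0.0542  0.1586] closing at 73.3 q7 1.29 tool dp cm [-0.08 -0.   11.86] rows>=2.8 roll -0.2
```

View pics/w9.png

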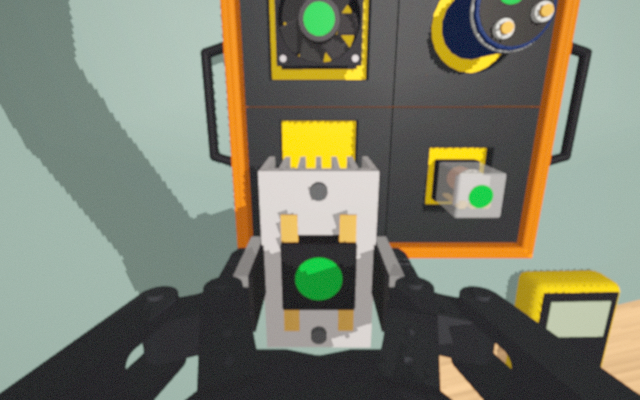

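Rectifier over the long recess, whose visible end is at (318,143). It lines up within 1 mm. Lowering.

Call:
arm_command(
  gripper=[4,4,4,4,4,4,4],
  dp=[
    [0,0,3],
    [0,0,3.5],
    [0,0,3],
    [0,0,1.7],
    [0,0,0.8],
    [0,0,0],
    [0,0,0],
  ],
  roll=[0,0,0,0,0,0,0],
)

```text
time: 23.15
position: [0.6318, -0.0542, 0.0394]
orientation: [0.144, 0.99, -0.0, 0.001]
contact_force: [0.8, 0.0, -1.9]
gripper_width: 0.523
finger_force: 63.5
```

Call:
arm_command(
  gripper=[4,4,4,4,4,4],
  dp=[
    [0,0,0.6],
    [0,0,0.4],
    [0,0,0.2],
    [0,0,0.2],
    [0,0,0],
    [0,0,0],
  ],
  roll=[0,0,0,0,0,0],
)

```text
time: 23.65
position: [0.631, -0.0543, 0.0249]
orientation: [0.144, 0.99, -0.0, 0.0]
contact_force: [-1.0, 0.6, -2.8]
gripper_width: 0.516
finger_force: 63.6
```

Still about 0.6 mm above the floor. I'll lower a little more, release and lift.

Call:
arm_command(
  gripper=[4,4,6.2,6.2,6.2,6.2,6.2,6.2,6.2,6.2,6.2,6.2],
  dp=[
    [0,0,0.1],
    [0,0,0],
    [0,0,0],
    [0,0,0],
    [0,0,0],
    [0,0,-0.5],
    [0,0,-2],
    [0,0,-3.5],
    [0,0,-3.5],
    [0,0,-3.5],
    [0,-2,-3.5],
    [0,0,0],
  ],
  roll=[0,0,0,0,0,0,0,0,0,0,0,0],
)

```text
time: 24.65
position: [0.6293, -0.0783, 0.1978]
orientation: [0.146, 0.989, -0.002, 0.008]
contact_force: [0.7, -1.6, 1.0]
gripper_width: 0.729
finger_force: 0.0
```

Call:
arm_command(
  gripper=[6.2,6.2,6.2,6.2],
  dp=[
    [0,2.7,-2.5],
    [0,3,-2],
    [0,0,0],
    [0,0,0],
  ],
  roll=[0,0,0,0],
)

```text
time: 24.98
position: [0.6426, -0.0157, 0.2356]
orientation: [0.142, 0.99, 0.001, 0.002]
contact_force: [0.3, -0.6, -0.5]
gripper_width: 0.725
finger_force: 0.0
```

Run:
```python
from h import *
P,C=wrist("w10.png"); oc,c=shot("scene"); save(c,"scene2.png"); PS=cloud(c)
o,c=shot("side"); PD=cloud(c)
L={"relay":((.6655,.0595),.05,.07),"fan":((.518,-.02),.04,.05),"rect":((.6315,-.0545),.036,.045),"cap":((.5515,.0935),.06,.075)}
for k,(q,lo,hi) in L.items():
  for n,X in(("w",P),("sc",PS),("sd",PD)):
    print(k,n,end=" ")
    try: rect(X,lo,hi,q,.06)
    except Exception as e: print("none")
```

```text
relay w n 1386 z 0.0613 mean [0.6656 0.0576] ctr [666.9  58.4] size [34.9 33.9] ang 73.1
relay sc n 205 z 0.0604 mean [0.6719 0.0619] ctr [668.1  60.4] size [38.  36.7] ang 74.9
relay sd n 91 z 0.0582 mean [0.6612 0.0546] ctr [663.   56.6] size [35.9 33.9] ang 70.6
fan w n 2421 z 0.0451 mean [ 0.5184 -0.0204] ctr [518.5 -20.1] size [59.9 58.2] ang 73.4
fan sc n 227 z 0.0444 mean [ 0.5198 -0.0175] ctr [518.8 -19. ] size [64.3 62.9] ang 73.0
fan sd n 151 z 0.0426 mean [ 0.5135 -0.0228] ctr [513.4 -21.7] size [63.  60.9] ang 72.5
rect w n 2469 z 0.0395 mean [ 0.6287 -0.0525] ctr [630.7 -53.8] size [46.3 80. ] ang 73.6
rect sc n 270 z 0.0392 mean [ 0.6373 -0.0481] ctr [631.5 -51.1] size [51.3 82.2] ang 72.4
rect sd n 161 z 0.0382 mean [ 0.6229 -0.0579] ctr [626.  -56.5] size [46.7 81.7] ang 74.9
cap w n 2928 z 0.0699 mean [0.5504 0.0942] ctr [552.   95.1] size [49.9 46.4] ang 72.7
cap sc n 228 z 0.0694 mean [0.5559 0.1001] ctr [550.9  97.5] size [52.5 46.9] ang 29.9
cap sd n 143 z 0.0674 mean [0.5439 0.0909] ctr [545.6  92.9] size [48.1 48.3] ang 77.6
```

View pics/w10.png

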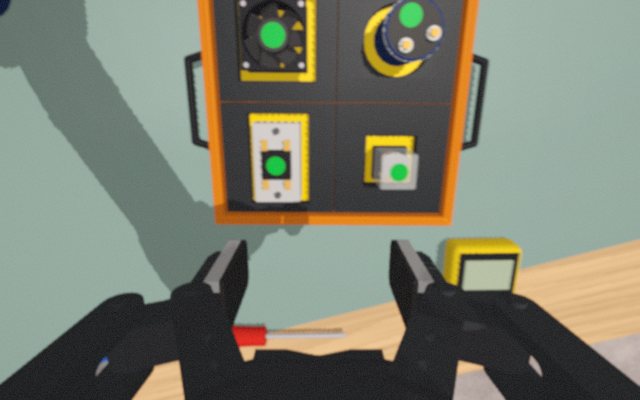

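View pics/scene2.png

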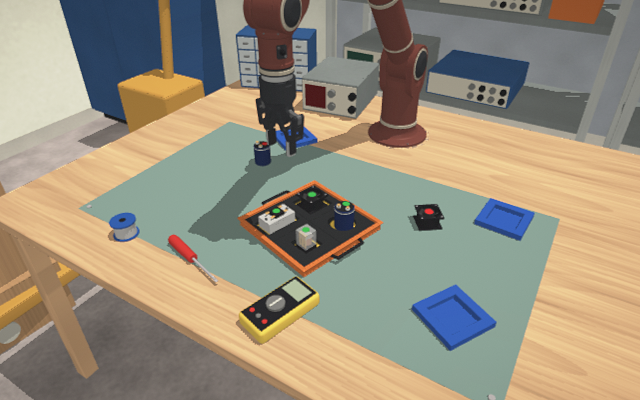

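All four parts are in their own recesses, and their tops read 61, 45, 39.5 and 70 mm, which is full depth. The red parts are still where they were, at (262,150) and (429,215), and the gripper is clear of everything.

```bash
python3 -c "
from rig import env
print(env.job_done())"
```

```text
the job is handed in; nothing more can be done
None
```

I packed the four green-sticker parts upright and fully seated in their own recesses, left the two red-sticker parts untouched, and handed the job in after about 25 s of the 109 s allowed; the hand-in gave no verdict.

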